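Take the drip can off the sprung hook of the glass-cutting lathe

TASK

Take the brass water can down from its hook above the cutting wheel and stand it upright in the round catch tray. The hook's sprung keeper shuts over it: raise the can, following its arm up the post until the sliding collar comes against its stop ring, press the keeper up just far enough with the can's own hoop handle, not with the gripper, and draw the can forward off over the point of the hook so that the keeper closes, feeling your way without straining keeper or arm. Set the can down gently, let go, and leave the glass mugs and the jar where they stand.

Things in the scene. Friction and masses are not known exactly. Their poses are not given: they have to be found in the camera images.
- can: brass drip can, closed and round, 64 mm across, 60 mm high, 0.25 to 0.42 kg, hanging by its hoop handle in the hook. Origin at the centre of its underside, z up. A thin drip spout sticks out 23 mm from its side at its -x, 16 to 27 mm above the underside
- bar (a point): centre of the level bar of the can's rigid hoop handle (7 mm round bar), 122 mm above the can's underside, the bar along the can's y. It is level for 17 mm either side, then bevels down 8 mm to two upright legs, 50 mm apart between centres (57 mm outside), straight down to the can's top
- grip (a point): point midway between the hoop's legs, 20 mm below the bar: pinch the two legs from outside here, from above, fingers closing along the can's y. Hook and keeper then stay between the fingers, under the palm (they reach 25 mm above the bar)
- gallows_arm: thin arm with the hook, 190 mm level along its own -x from a collar (this origin, on the post's axis) to hook_seat. The collar grips the upright post by friction: pushed up at the hook with 7 to 8 N, less than the keeper needs, it slides up the post until it meets a stop ring, 3 to 33 mm higher (set differently each time). Over 20 N strains arm and keeper
- hook_seat (a point): on the hook: where the bar's centre lies when it rests in the bottom of the hook. Axes of the arm: -x is forward, the way out over the point, z up. The hook is flat-forged steel, 12 mm wide (y), open to the front (-x)
- hook_point (a point): on the hook: inner top edge of its upturned point, 14 mm in front of hook_seat (-x) and 9.5 mm above it; from there the point, 6 mm thick, falls away forward. The bar's centre must be at least 3.5 mm above this to pass over. Axes of the arm
- keeper (a joint): angle of the sprung keeper in rad: 0 shut, stop at 0.34 (not needed). Pressed up from below by the bar it opens upward; its spring gives 0.15 N m shut and 0.5 N m/rad more: at the hook's point 5 N to start, about 9 N as the bar passes over (0.22 to 0.28 rad); 7 and 11 N 23 mm in front of its hinge; 10 and 16 N over hook_seat. So it opens fully only once the collar is at its stop ring
- keeper_end (a point): front end of the keeper, 7 mm in front of the hook's point. The keeper is a flat steel tongue 37 mm long, 14 mm wide, 3 mm thick, hinged 15 mm behind and 20 mm above hook_seat; shut, it slopes 0.285 rad down to the front, its end just over the point, its underside 10 mm above the resting bar. It snaps shut when the bar has passed this end
- machine: cutting lathe, fixed. Origin on the table below the hook, z up, -x its front, +y along its spindle. The wheel under the can is 90 mm across, its top 130 mm over the table, about 20 mm below the can; bearings and motor, out to 190 mm on the +y side, are lower than that. The bed ends 50 mm in front (-x) and 60 mm to the -y side
- tray: round steel catch tray, fixed on the table, 114 mm over its rim, 13 mm high, wall 3 mm, floor about 102 mm across inside. Origin at the centre of its underside. It stands to the left or right, and a wooden block of upright spindles (110 mm square, 95 mm high) on the other side
- tray_floor (a point): centre of the tray's inner floor, 4 mm above the table, where the can is to stand
- mug1: clear glass mug, 72 mm across, 105 mm high, with a handle to its +y; origin at the centre of its underside; leave alone
- mug2: another such glass mug; leave alone
- mug3: another such glass mug; leave alone
- pumice_jar: white jar with a steel lid, 60 mm across, 85 mm high; origin at the centre of its underside; leave alone
Things that resemble listed ones, but are neither listed nor needed, are in the scene too. Of the things that look like the can, the largest one is meant.

How it is judged:
On the way, in this order (a step that is already met when the one before it is completed fails the run):
1. the can's bar presses the keeper open (value of joint keeper above 0.12 rad and contact force between can and gallows_arm above 2 N), for 0.1 s.
2. the can is off the hook, in front of its point, and the keeper has closed (x of bar in the frame of hook_point below -0.012 m and contact force between can and gallows_arm below 0.3 N and value of joint keeper below 0.03 rad), for 0.1 s.
At the end, for the whole second after the job is handed in: the can stands released and still on the floor of the round tray, wholly inside its rim (centre within 22 mm of the tray's, underside within 3 mm of its floor, within 0.06 rad of upright), and the keeper is shut (below 0.03 rad) (horizontal distance between can and tray_floor below 0.022 m and z of can in the frame of tray_floor between -0.003 and 0.003 m and angle between can's own z axis and vertical below 0.06 rad and linear speed of can below 0.01 m/s and value of joint keeper below 0.03 rad); the robot touches nothing.
It fails at once if the can strains the hook, its keeper or arm (more than 20 N) (contact force between can and gallows_arm above 20 N).
It fails at once if the gripper or arm works the hook or keeper itself (more than 3 N) (contact force between any of the fingers, the arm and gallows_arm above 3 N).
It fails at once if the can is dropped or banged into the tray (faster than 0.3 m/s within its last 30 mm) (horizontal distance between can and tray_floor below 0.06 m and z of can in the frame of tray_floor below 0.03 m and linear speed of can above 0.3 m/s).
It fails at once if a mug or the jar is pushed more than 20 mm (distance of any of mug1, mug2, mug3, pumice_jar from where it was at the start of the episode above 0.02 m).
It also fails if it takes over 51 s, if anything falls off the work surface, if the arm or the gripper's body presses on something with over 40 N, if the wrist force passes 120 N, or if a joint passes its speed limit or range.

ROBOT

A 7-joint arm with a two-finger parallel gripper is mounted at the origin on the work surface. World frame = base frame: x ahead of the robot, y to its left, z up, the work surface at z = 0. Lengths are in m, angles in rad, forces in N, time in s.
With the tool pointing down it reaches from about 0.425 to 0.8 m from the base axis. Payload 8.3 kg.
Tool frame: the origin (TCP) lies at the very end of the fingers, on their centre line; the grasp point (between the pads) lies 19 mm behind it (ctrl.hold_point_z is the distance from the TCP to the grasp point, in m); x points along the fingers, y is the direction in which the jaws open and shut, and the axes are right-handed (so a half turn about x gives the same grasp; the last joint's range is limited). The gripper opens to 85 mm and grips with 20 to 120 N. Pads are 22 mm wide; open, the fingers measure 114 mm over their backs; the gripper's body (76 mm by 85 mm) begins 54 mm behind the grasp point. The pads swing forward as they close: fully open they stand 13 mm farther back than shut.
Start: joints at [-1.205, 0.383, 0.016, 1.37, -0.006, 1.388, -0.046], TCP at [0.26, 0.568, 0.194] pointing down, gripper open.
Joint ranges: [-2.95, 2.95], [-0.25, 2.06], [-1.52, 1.56], [0.18, 2.33], [-1.44, 4.58], [0.02, 2.06], [-3.01, 3.01]. Speed limits (rad/s): [2.39, 2.39, 3.01, 3.01, 3.14, 3.14, 3.14].

INTERFACE

Orientations are given as a rotation vector (axis times angle).
In Python, from station import read_state, eyes, ctrl gives the robot as it stands.
- The arm moves only by the shell command python3 -m crank 'ROWS' [OPENING]. ROWS is JSON, a list of rows, each an object with "translation": the shift along the world's x, y, z in cm, a list of three; "roll": the turn about the world's z in rad. A call has 1 to 12 rows; each row is the pose to reach, as a shift and turn from the pose commanded when the call began; what a row does not reach only later rows make up. A row lasts 1/12 s, in which the tool goes at most 41.7 mm and 7.16 degrees, less where a joint would pass 70% of its speed; a pose out of reach is approached as far as the arm can. A call with a gripper value outside its range is refused whole. OPENING is the opening, from 0 (shut) to 1 (fully open), set as the call begins (- or left out, the last holds). The fingers move at their own pace and stop on an object; the grip force is fixed at half the most. Time passes only in rows, so rows that repeat a pose let the fingers close. It gives the time, the measured TCP pose, the force and the opening at its end, in the units of the state.
- read_state(): the state, without advancing time (a new reading comes with each control period).
- eyes.read_camera(name): name is "scene" or "side" or "wrist"; returns a dict with "frame" (384x512x3 uint8, blue, green, red), "z_map" (384x512 float32, m along the optical axis (not along the pixel's ray), 0 where there is no reading), "mtx" (3x3 intrinsics, pixels), "world_to_cam" (4x4, takes a point from world to camera coordinates). Camera axes: x right, y down, z forward; pixel columns grow to the right and rows downward; lengths in m; the calibration is good to about 2 mm. A picture is of the moment at which its call begins.
- ctrl.sign_off(): hands the job in, once; it reports no verdict.
Trained networks look in the newest picture that a camera, given by its name, has taken for a name from the list of things; names that differ only in an ending like _2 or _b are one class to them, and where a whole thing is asked for, a point or a joint stands for the part that bears it (a point fixed in the world has none). Each returns a list of dicts, best first, with "p" (0 to 1); they miss things now and then, are a little off and sometimes report something else, mostly with a low value. They report only what shows in the picture. A call takes as long as a camera call. They do not tell look-alikes from the thing itself.
- eyes.search_frame(camera, name): "centre" ([column, row] in pixels, amid what is visible of it).
- eyes.masks_of(camera, name): "mask" (384x512 bool, what is visible of it) and "centre" ([column, row] in pixels, amid what is visible of it).
- eyes.landmark_of(camera, name): "centre" ([column, row] in pixels: a listed point, or the origin of a listed thing).
The state is a dict: "clock": time; "q": joint angles; "qvel": joint speeds; "effort": joint torques, N m; "tcp_pos": TCP position; "eef_rot": TCP orientation; "ft_force": force on the tool from outside, world axes, zero at the start; "ft_torque": the same for the moment, N m; "opening": opening from 0.0 (shut) to 1.0 (fully open).
Only numpy, scipy, OpenCV 4.12 (cv2) and the standard library are available. Lean on these libraries where they do the work, as an engineer would, in place of code of your own. Each camera call takes 0.05 s, during which the arm holds its last target. There are 200 camera calls.

## Working session

There is one attempt and no reset: what is moved stays moved. The work goes in short steps, Python scripts to look and compute and a shell command to move; the robot and the scene stay as the last step left them, time stands still between calls to the robot, and variables do not carry over. Pictures are saved under pics/ and viewed, about 8 in all and at most 12, crops included, and the job is handed in when it is done.

```bash
mkdir -p pics
cat > h.py <<'E'
import numpy as np, cv2
from station import read_state, eyes, ctrl
def cam(n): return eyes.read_camera(n)
def pt(c,uv,z=None):
    u,v=uv; 
    if z is None:
        p=c["z_map"][int(v)-1:int(v)+2,int(u)-1:int(u)+2]; p=p[p>0]; z=np.median(p) if len(p) else np.nan
    K=c["mtx"]; P=np.array([(u-K[0,2])/K[0,0]*z,(v-K[1,2])/K[1,1]*z,z,1])
    return (np.linalg.inv(c["world_to_cam"])@P)[:3]
def tri(obs):
    A=[];
    for c,(u,v) in obs:
        M=c["mtx"]@c["world_to_cam"][:3]; A+=[u*M[2]-M[0],v*M[2]-M[1]]
    X=np.linalg.svd(np.array([a/np.linalg.norm(a[:3]) for a in A]))[2][-1]; return X[:3]/X[3]
def proj(c,P):
    p=c["mtx"]@(c["world_to_cam"][:3]@np.append(P,1)); return p[:2]/p[2]
E
python3 - <<'E'
from h import *
C={n:cam(n) for n in("scene","side","wrist")}
cv2.imwrite("pics/a.png",cv2.resize(C["scene"]["frame"],(800,600)))
cv2.imwrite("pics/b.png",cv2.resize(C["side"]["frame"],(800,600)))
for n in("scene","side"):
    c=C[n]
    print(n,np.round(np.linalg.inv(c["world_to_cam"])[:3,3],3),np.round(c["mtx"][0,0]))
    for k in("can","bar","grip","gallows_arm","hook_seat","hook_point","keeper_end","machine","tray_floor","mug1","pumice_jar"):
        for r in eyes.landmark_of(n,k)[:4]: print(k,round(r["p"],2),np.round(r["centre"],1),np.round(pt(c,r["centre"]),3))
s=read_state();print(s)
E
```

```text
scene [ 1.104 -0.017  0.971] 355.0
can 0.77 [237.9 217.9] [ 0.622 -0.065  0.199]
can 0.68 [347.  237.9] [0.601 0.251 0.032]
can 0.51 [179.3 173.8] [ 0.323 -0.278  0.02 ]
bar 0.87 [240.5 189.6] [ 0.606 -0.053  0.299]
bar 0.79 [353.4 221.6] [0.568 0.269 0.069]
bar 0.57 [239.1 180.5] [ 0.348 -0.073  0.003]
grip 0.66 [176.4 157.5] [ 0.231 -0.301  0.002]
grip 0.6 [354.1 223. ] [0.558 0.278 0.044]
grip 0.59 [237.6 193.4] [ 0.612 -0.06   0.291]
grip 0.53 [361.3 198.1] [0.44  0.333 0.004]
gallows_arm 0.86 [258.4 257. ] [ 0.782 -0.016  0.301]
hook_seat 0.8 [237.7 191.5] [ 0.61  -0.059  0.297]
hook_seat 0.49 [239.9 244.2] [ 0.604 -0.069  0.023]
hook_point 0.58 [230.1 184.5] [ 0.363 -0.104  0.001]
hook_point 0.46 [239.6 214.9] [ 0.62  -0.06   0.209]
keeper_end 0.56 [236.7 179.7] [ 0.342 -0.082 -0.   ]
machine 0.71 [242.2 242.1] [ 0.62  -0.06   0.064]
tray_floor 0.75 [360.5 196.1] [0.432 0.331 0.005]
tray_floor 0.69 [237.1 196.4] [ 0.563 -0.066  0.211]
mug1 0.89 [391.6 241.7] [0.639 0.364 0.071]
mug1 0.68 [182.9 273. ] [ 0.702 -0.224  0.053]
mug1 0.61 [125.7 257. ] [ 0.654 -0.385  0.066]
pumice_
[... 1132 characters left out ...]
jar 0.64 [271.3 182.9] [ 0.581 -0.051  0.21 ]
{'clock': 1.25, 'q': array([-1.20487446,  0.38340536,  0.01640186,  1.37010331, -0.00633619,
        1.38822099, -0.04652327]), 'qvel': array([-0.00080886, -0.00048186,  0.00235018,  0.00106814,  0.00057603,
       -0.00070092, -0.00104456]), 'effort': array([ 7.08087409e-04, -6.27321410e+01,  8.43235720e-01, -3.72093701e+01,
        1.65010634e-02,  2.18616929e-03,  9.50327467e-05]), 'tcp_pos': array([0.25980602, 0.56840778, 0.19357451]), 'eef_rot': array([ 0.33626689,  1.54461482, -0.33637709]), 'ft_force': array([ 0.0204792 , -0.39252854,  0.48067212]), 'ft_torque': array([-0.01565477,  0.01720707, -0.02155153]), 'opening': 1.0022597185380484}
```

```bash
python3 -m crank --help 2>&1 | head -20; ls
```

```text
invalid input: not JSON, or not a number
h.py
pics
```

View pics/a.png

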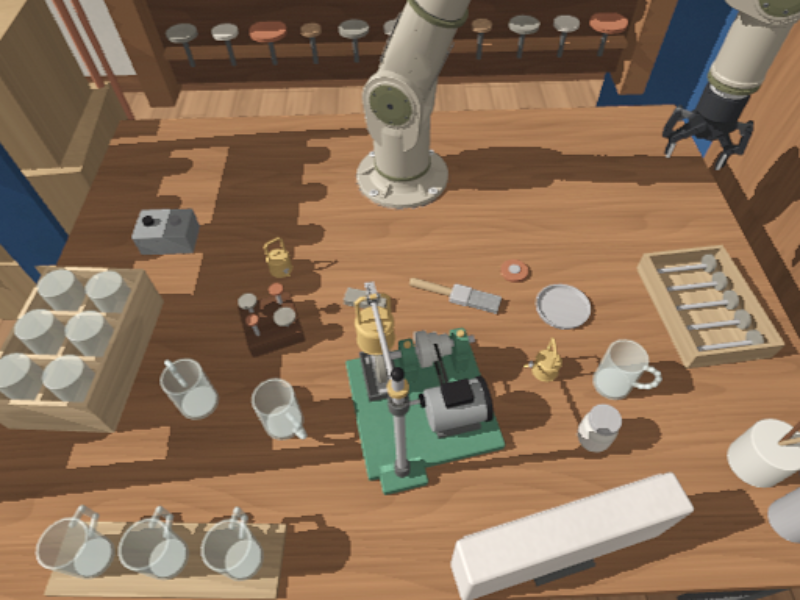

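View pics/b.png

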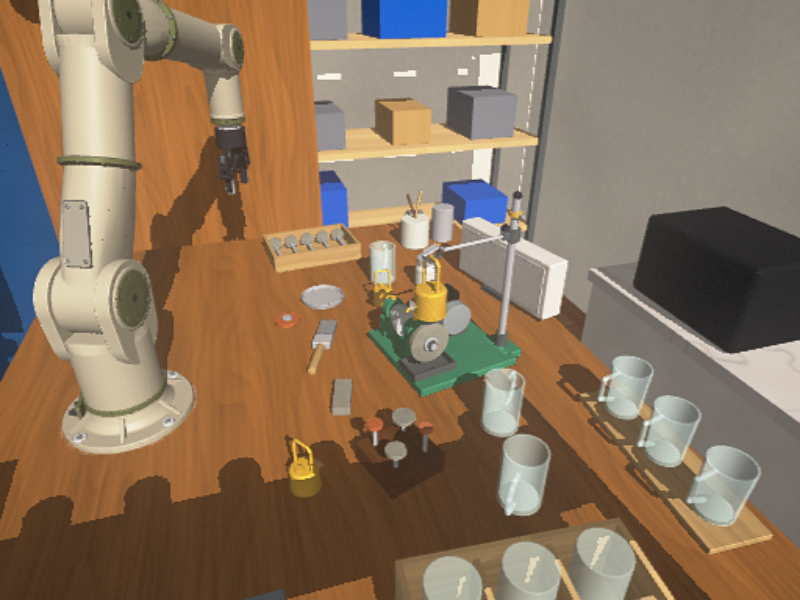

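Run:
```python
from h import *
from scipy.spatial.transform import Rotation as R
C={n:cam(n) for n in("scene","side")}
B={k:[r["centre"] for n in C for r in [None]] for k in[]} if 0 else {}
for k in("bar","hook_seat","hook_point","keeper_end","gallows_arm","can","tray_floor","machine"):
    L={n:eyes.landmark_of(n,k)[:3] for n in C}
    best=[]
    for a in L["scene"]:
        for b in L["side"]:
            X=tri([(C["scene"],a["centre"]),(C["side"],b["centre"])])
            e=max(np.linalg.norm(proj(C["scene"],X)-a["centre"]),np.linalg.norm(proj(C["side"],X)-b["centre"]))
            if e<4: best.append((round(e,1),round(a["p"],2),round(b["p"],2),np.round(X,4)))
    print(k,best)
for n in C:
    for m in eyes.masks_of(n,"gallows_arm")[:1]:
        v,u=np.nonzero(m["mask"]); P=np.array([pt(C[n],(a,b),C[n]["z_map"][b,a]) for a,b in zip(u,v)])
        print(n,m["p"],len(P)); 
        Q=P[(P[:,2]>.27)&(P[:,0]>.62)&(P[:,0]<.765)&(P[:,2]<.36)]
        if len(Q)>10:
            vx,vy,x0,y0=cv2.fitLine(Q[:,:2].astype(np.float32),cv2.DIST_HUBER,0,.002,.01).ravel(); print("yaw",np.arctan2(vy,vx)%np.pi,x0,y0,np.median(Q[:,2]),Q[:,2].min(),Q[:,2].max(),len(Q))
m=eyes.masks_of("scene","tray")
c=C["scene"]
for r in m[:2]:
    v,u=np.nonzero(r["mask"]); P=np.array([pt(c,(a,b),c["z_map"][b,a]) for a,b in zip(u,v)]); print("tray",r["p"],len(P),P.min(0),P.max(0),(P.min(0)+P.max(0))/2, P.mean(0))
for n,(x,y) in {"scene":(240,205),"side":(275,175)}.items():
    f=C[n]["frame"][y-55:y+55,x-70:x+70]; cv2.imwrite(f"pics/c_{n}.png",cv2.resize(f,None,fx=5,fy=5,interpolation=2)[:, :])
a=[cv2.resize(C[n]["frame"][y-50:y+50,x-33:x+33],(396,600),interpolation=2) for n,(x,y) in {"scene":(240,205),"side":(275,175)}.items()]
cv2.imwrite("pics/c.png",np.hstack(a))
s=read_state(); print(R.from_rotvec(s["eef_rot"]).as_matrix().round(3))
```

```text
bar [(np.float64(0.4), 0.81, 0.65, array([ 0.302 , -0.2881,  0.0852])), (np.float64(2.1), 0.81, 0.58, array([ 0.5322, -0.2071,  0.3447])), (np.float64(1.0), 0.63, 0.5, array([0.5808, 0.2583, 0.0903])), (np.float64(2.4), 0.58, 0.65, array([ 0.3079, -0.0921, -0.0971])), (np.float64(0.1), 0.58, 0.58, array([ 0.5812, -0.0634,  0.2764]))]
hook_seat [(np.float64(2.3), 0.61, 0.85, array([ 0.5863, -0.0625,  0.2761]))]
hook_point [(np.float64(0.3), 0.7, 0.59, array([ 0.5748, -0.0644,  0.2919]))]
keeper_end [(np.float64(0.2), 0.51, 0.45, array([ 0.5745, -0.0615,  0.2849]))]
gallows_arm [(np.float64(0.4), 0.63, 0.59, array([ 0.7757, -0.0152,  0.2867]))]
can [(np.float64(1.8), 0.78, 0.59, array([0.5872, 0.2569, 0.0098])), (np.float64(0.8), 0.63, 0.75, array([ 0.2991, -0.2837, -0.009 ])), (np.float64(3.4), 0.63, 0.62, array([ 0.5291, -0.2155,  0.2577]))]
tray_floor [(np.float64(2.1), 0.76, 0.54, array([0.4267, 0.3253, 0.0019]))]
machine [(np.float64(1.6), 0.95, 0.94, array([ 0.5882, -0.0602,  0.0037]))]
scene 0.91 357
yaw 0.19892664 0.6747462 -0.043646634 0.28966141672454726 0.2858463194537354 0.2937800331900816 101
side 0.63 43
tray 0.88 779 [ 0.37131393 -0.01684451 -0.00112622] [1.10427673 0.39097627 0.97102733] [0.73779533 0.18706588 0.48495055] [0.43273057 0.32998705 0.0090529 ]
[[-0.     0.416  0.909]
 [-0.     0.909 -0.416]
 [-1.    -0.    -0.   ]]
```

View pics/c.png

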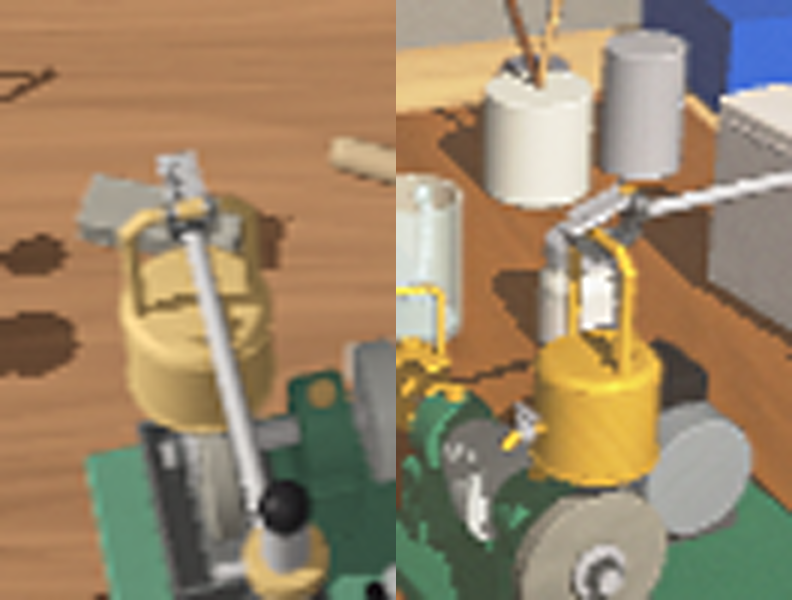

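The hanging can at (238,218) in the scene view is the largest of the three. The ones at (347,238) and (179,174) are small cans standing on the table. The crop shows its bar in the hook with the keeper over it, so this is the one meant.

```bash
python3 -m crank '[{"translation":[1.6,-3,1.4],"roll":0.06},{"translation":[3.2,-6,2.8],"roll":0.12},{"translation":[4.8,-9,4.2],"roll":0.18},{"translation":[6.4,-12,5.6],"roll":0.24},{"translation":[8,-15,7],"roll":0.3},{"translation":[9.6,-18,8.4],"roll":0.36},{"translation":[11.2,-21,9.8],"roll":0.42},{"translation":[12.8,-24,11.2],"roll":0.48},{"translation":[14.4,-27,12.6],"roll":0.54},{"translation":[16,-30,14],"roll":0.6},{"translation":[17.6,-33,15.4],"roll":0.63},{"translation":[19.2,-36,16.8],"roll":0.63}]' 1
python3 -m crank '[{"translation":[1.6,-3,0.2],"roll":0},{"translation":[3.2,-6,0.4],"roll":0},{"translation":[4.8,-9,0.6],"roll":0},{"translation":[6.4,-12,0.6],"roll":0},{"translation":[8,-15,0.6],"roll":0},{"translation":[9.6,-18,0.6],"roll":0},{"translation":[11,-21,0.6],"roll":0},{"translation":[12.2,-24,0.6],"roll":0},{"translation":[13.4,-27,0.6],"roll":0},{"translation":[13.4,-27,0.6],"roll":0},{"translation":[13.4,-27,0.6],"roll":0}]'
python3 - <<'E'
from h import *
from scipy.spatial.transform import Rotation as R
c=cam("wrist"); cv2.imwrite("pics/d.png",cv2.resize(c["frame"],(800,600)))
for k in("bar","hook_seat","hook_point","keeper_end","gallows_arm","can"):
    for r in eyes.landmark_of("wrist",k)[:2]: print(k,round(r["p"],2),np.round(r["centre"],1),np.round(pt(c,r["centre"]),4))
s=read_state();print(s["clock"],s["tcp_pos"],R.from_rotvec(s["eef_rot"]).as_matrix().round(3),s["q"].round(2),s["ft_force"])
print(np.linalg.inv(c["world_to_cam"]).round(3))
np.savez("d.npz",**c)
E
```

```text
clock: 3.3
tcp_pos: [0.4522, 0.2067, 0.3626]
eef_rot: [-0.159, 1.564, 0.16]
ft_force: [1.4, 0.8, -0.7]
opening: 1.0
clock: 4.22
tcp_pos: [0.5858, -0.0642, 0.3671]
eef_rot: [-0.155, 1.566, 0.154]
ft_force: [-1.5, 0.2, 0.5]
opening: 0.997
bar 0.78 [259.3 187.8] [ 0.5861 -0.0597  0.2914]
bar 0.57 [469.1 181.8] [0.5933 0.3294 0.0016]
hook_seat 0.97 [257.5 186.4] [ 0.5853 -0.0614  0.291 ]
hook_seat 0.51 [510.8  92.2] [0.4368 0.3314 0.0046]
hook_point 0.88 [259.  174.1] [ 0.5754 -0.0621  0.2876]
keeper_end 0.61 [259.  167.6] [ 0.5702 -0.0632  0.2862]
gallows_arm 0.87 [256.1 358.9] [ 0.7627 -0.0269  0.2972]
can 0.84 [256.  155.8] [ 0.5768 -0.064   0.2113]
can 0.78 [436.5 166.3] [0.5734 0.2409 0.0345]
4.5667 [ 0.58576257 -0.06035285  0.36787978] [[ 0.    -0.202  0.979]
 [ 0.     0.979  0.202]
 [-1.     0.     0.001]] [-0.28  0.31  0.48  1.12 -0.14  1.74  1.93] [ 0.0335589  -0.96244608  0.57164443]
[[-0.196  0.928  0.316  0.505]
 [ 0.981  0.185  0.062 -0.08 ]
 [-0.001  0.322 -0.947  0.547]
 [ 0.     0.     0.     1.   ]]
```

View pics/d.png

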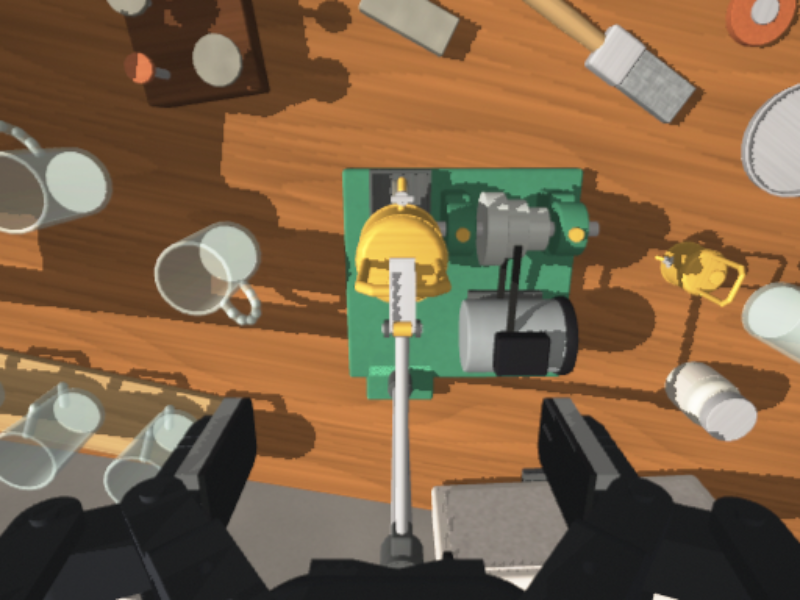

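The wrist view shows the hook and keeper at (402,290) over the can (400,250), with the arm running straight down the image. The gripper's yaw therefore matches the arm's. Next I'll measure the bar from depth.

Run:
```python
from h import *
c=dict(np.load("d.npz"))
v,u=np.mgrid[0:384,0:512]; z=c["z_map"]; K=c["mtx"]
P=np.stack([(u-K[0,2])/K[0,0]*z,(v-K[1,2])/K[1,1]*z,z,np.ones_like(z)],-1)@np.linalg.inv(c["world_to_cam"]).T
P=P[...,:3]; hsv=cv2.cvtColor(c["frame"],cv2.COLOR_BGR2HSV)
ye=(hsv[...,0]>15)&(hsv[...,0]<32)&(hsv[...,1]>120)&(z>0)
a=.2; ex=np.array([np.cos(a),np.sin(a)]); ey=np.array([-ex[1],ex[0]]); o=np.array([.586,-.0615])
near=np.linalg.norm(P[...,:2]-o,axis=-1)<.06
def rep(m,t):
    q=P[m]; d=q[:,:2]-o; X=d@ex; Y=d@ey
    print(t,len(q),"x",np.percentile(X,[2,50,98]).round(4),"y",np.percentile(Y,[2,50,98]).round(4),"z",np.percentile(q[:,2],[2,50,98]).round(4)); return X,Y,q
rep(ye&near&(P[...,2]>.24),"hoop")
X,Y,q=rep(ye&near&(P[...,2]>.268),"bar")
for s in(-1,1):
    m=Y*s>0.009; print(s,X[m].mean(),Y[m].min(),Y[m].max(),np.percentile(q[m,2],95))
rep(ye&near&(P[...,2]>.15)&(P[...,2]<.23),"body")
gr=(hsv[...,1]<60)&near&(P[...,2]>.26); rep(gr,"steel")
X,Y,q=rep(gr&(((P[...,:2]-o)@ex)<.02),"keeper");
```

```text
hoop 530 x [0.     0.0026 0.0215] y [-0.0266 -0.0003  0.027 ] z [0.2424 0.2762 0.2993]
bar 411 x [0.0002 0.0037 0.0217] y [-0.0256 -0.0003  0.0255] z [0.2689 0.2772 0.2994]
-1 0.0027177101054440896 -0.027503125288055316 -0.009000928837075083 0.2784229897882198
1 0.0029659381855227755 0.009625037034152763 0.027423651450415188 0.2785124739466766
body 2165 x [-0.0302 -0.01    0.0185] y [-0.0289 -0.0006  0.029 ] z [0.1564 0.2104 0.217 ]
steel 23451 x [-0.0177 -0.011   0.0117] y [-0.058   0.004   0.0585] z [0.289  0.4711 0.4907]
keeper 23131 x [-0.0177 -0.011   0.0084] y [-0.058   0.0049  0.0585] z [0.2929 0.4713 0.4907]
```

```bash
python3 -m crank '[{"translation":[0.3,0,-2.5],"roll":0},{"translation":[0.3,0,-5],"roll":0},{"translation":[0.3,0,-7.5],"roll":0},{"translation":[0.3,0,-9.5],"roll":0},{"translation":[0.3,0,-11],"roll":0},{"translation":[0.3,0,-12],"roll":0},{"translation":[0.3,0,-12.5],"roll":0},{"translation":[0.3,0,-13],"roll":0},{"translation":[0.3,0,-13],"roll":0},{"translation":[0.3,0,-13],"roll":0}]' 1
python3 - <<'E'
from h import *
c=cam("side"); p=proj(c,[.589,-.061,.27]).astype(int); x,y=p
a=cv2.resize(c["frame"][y-40:y+40,x-53:x+53],(795,600),interpolation=2); cv2.imwrite("pics/e.png",a)
s=read_state();print(s["tcp_pos"],s["ft_force"],s["ft_torque"])
E
```

```text
clock: 5.4
tcp_pos: [0.5892, -0.0616, 0.2383]
eef_rot: [-0.158, 1.564, 0.158]
ft_force: [-0.7, -0.6, 0.9]
opening: 1.004
[ 0.58925715 -0.06163885  0.2385428 ] [ 1.0890281  -0.14713235  0.41116636] [-0.02405946  0.00921242  0.01051723]
```

View pics/e.png

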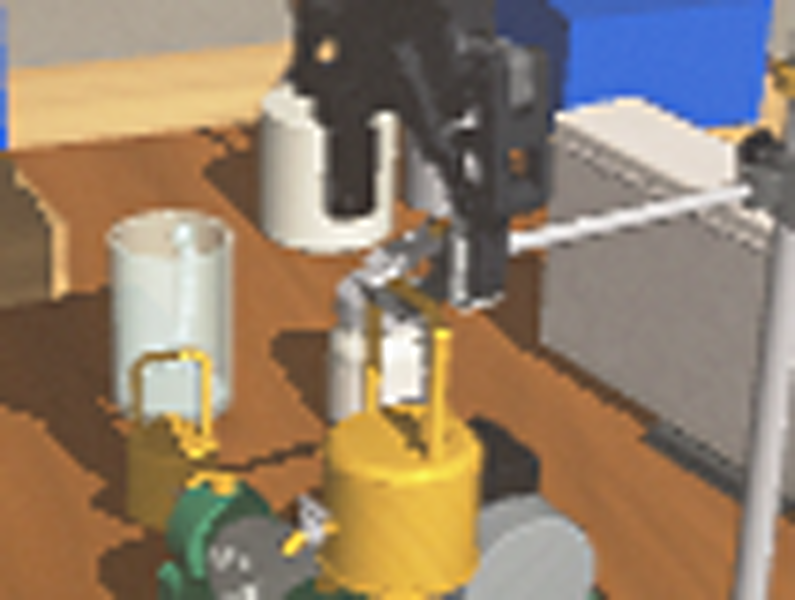

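Run:
```python
from h import *
from scipy.spatial.transform import Rotation as R
c=cam("side"); s=read_state(); M=R.from_rotvec(s["eef_rot"]).as_matrix(); t=s["tcp_pos"]
x,y=proj(c,[.589,-.061,.27]).astype(int)
f=lambda P:((proj(c,P)-[x-53,y-40])*7.5).round()
print("near pad",f(t+M@[-.013,-.0425,0]),f(t+M@[-.013,-.057,0]),"far",f(t+M@[-.013,.0425,0]),f(t+M@[-.013,.057,0]))
ey=np.array([-.199,.98,0]);b=np.array([.5889,-.0609,.275])
print("bar",f(b),"legs top",f(b-ey*.025-[0,0,.008]),f(b+ey*.025-[0,0,.008]), f(b-ey*.025-[0,0,.062]))
print(M.round(3))
```

```text
near pad [459. 388.] [480. 403.] far [347. 303.] [329. 290.]
bar [402. 289.] legs top [435. 333.] [368. 284.] [429. 456.]
[[ 0.002 -0.2    0.98 ]
 [-0.     0.98   0.2  ]
 [-1.    -0.     0.002]]
```

Run:
```python
from h import *
c=cam("side"); x,y=proj(c,[.589,-.061,.27]).astype(int)
w=cam("wrist"); np.savez("w.npz",**w); np.savez("s.npz",**c)
for uv in [(475,280),(475,250),(352,205),(350,190)]:
    q=(uv[0]/7.5+x-53,uv[1]/7.5+y-40); print(uv,pt(c,q).round(3))
a=cv2.resize(c["frame"][y-40:y+40,x-40:x+40],(400,400),interpolation=2)
b=cv2.resize(w["frame"],(400,300)); cv2.imwrite("pics/f.png",np.hstack([a,np.vstack([b,np.zeros((100,400,3),np.uint8)])]))
s=read_state();print(s["clock"],s["tcp_pos"])
```

```text
(475, 280) [ 0.597 -0.116  0.302]
(475, 250) [ 0.595 -0.119  0.316]
(352, 205) [ 0.582 -0.02   0.295]
(350, 190) [ 0.581 -0.02   0.301]
5.6 [ 0.58919115 -0.06166749  0.23833768]
```

View pics/f.png

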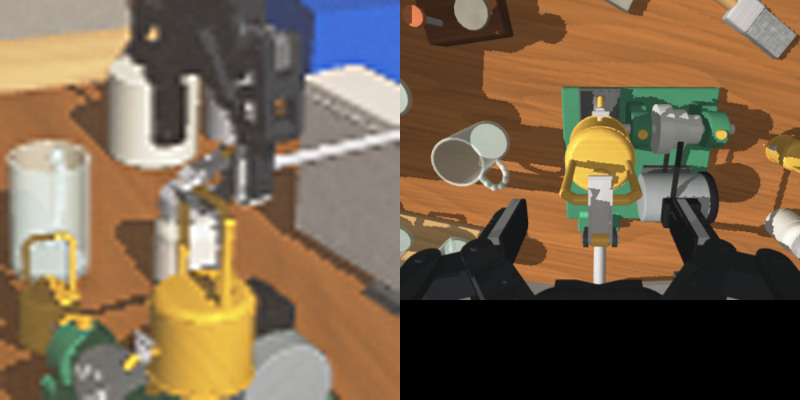

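Run:
```python
from h import *
from scipy.spatial.transform import Rotation as R
s=read_state(); M=R.from_rotvec(s["eef_rot"]).as_matrix(); t=s["tcp_pos"]
print("hold",ctrl.hold_point_z, [a for a in dir(ctrl) if a[0]!="_"])
sc=cam("scene")
for nm,c in(("side",dict(np.load("s.npz"))),("wrist",dict(np.load("w.npz"))),("scene",sc)):
    v,u=np.mgrid[0:384,0:512]; z=c["z_map"]; K=c["mtx"]
    P=(np.stack([(u-K[0,2])/K[0,0]*z,(v-K[1,2])/K[1,1]*z,z,np.ones_like(z)],-1)@np.linalg.inv(c["world_to_cam"]).T)[...,:3]
    T=(P-t)@M
    dark=(c["frame"].max(-1)<110)&(z>0)
    for sg in(-1,1):
        m=dark&(abs(T[...,2])<.018)&(T[...,1]*sg>.03)&(T[...,1]*sg<.065)&(T[...,0]>-.12)&(T[...,0]<.02)
        q=T[m]; print(nm,sg,len(q),"toolx max",np.sort(q[:,0])[-6:].round(3) if len(q) else "", "y",np.percentile(q[:,1],[5,95]).round(3) if len(q) else "")
w=dict(np.load("w.npz")); print("cam in tool",((np.linalg.inv(w["world_to_cam"])[:3,3]-t)@M).round(3))
for uv in[(515,205),(520,215),(685,205),(675,220)]: 
    q=((uv[0]-400)*1.28,uv[1]*1.28); print(uv,((pt(w,q)-t)@M).round(3))
```

```text
hold 0.0187 ['IKError', 'hold_point_z', 'sign_off']
side -1 135 toolx max [-0.06  -0.06  -0.06  -0.059 -0.058 -0.054] y [-0.059 -0.037]
side 1 128 toolx max [-0.056 -0.056 -0.056 -0.055 -0.053 -0.053] y [0.033 0.063]
wrist -1 9751 toolx max [-0.051 -0.051 -0.051 -0.051 -0.051 -0.051] y [-0.064 -0.034]
wrist 1 10005 toolx max [-0.051 -0.051 -0.051 -0.051 -0.051 -0.051] y [0.034 0.063]
scene -1 179 toolx max [-0.066 -0.066 -0.063 -0.063 -0.062 -0.061] y [-0.061 -0.034]
scene 1 171 toolx max [-0.06  -0.06  -0.059 -0.055 -0.051 -0.008] y [0.036 0.062]
cam in tool [-0.18  -0.    -0.083]
(515, 205) [-0.062 -0.046 -0.01 ]
(520, 215) [-0.064 -0.043 -0.005]
(685, 205) [-0.061  0.047 -0.01 ]
(675, 220) [-0.063  0.042 -0.001]
```

```bash
python3 -m crank '[{"translation":[0,0,0],"roll":0},{"translation":[0,0,0],"roll":0},{"translation":[0,0,0],"roll":0},{"translation":[0,0,0],"roll":0},{"translation":[0,0,0],"roll":0}]' 0.75
cat > tips.py <<'E'
from h import *
from scipy.spatial.transform import Rotation as R
def tips(names=("side","wrist")):
    s=read_state(); M=R.from_rotvec(s["eef_rot"]).as_matrix(); t=s["tcp_pos"]; o=[]
    for nm in names:
        c=cam(nm); v,u=np.mgrid[0:384,0:512]; z=c["z_map"]; K=c["mtx"]
        P=(np.stack([(u-K[0,2])/K[0,0]*z,(v-K[1,2])/K[1,1]*z,z,np.ones_like(z)],-1)@np.linalg.inv(c["world_to_cam"]).T)[...,:3]
        T=(P-t)@M; hsv=cv2.cvtColor(c["frame"],cv2.COLOR_BGR2HSV)
        g=(hsv[...,1]<90)&(z>0)
        for sg in(-1,1):
            q=T[g&(abs(T[...,2])<.016)&(T[...,1]*sg>.022)&(T[...,1]*sg<.065)&(T[...,0]>-.1)&(T[...,0]<.02)]
            print(nm,sg,len(q),np.sort(q[:,0])[-12::3].round(3),"y",np.percentile(q[q[:,0]>np.sort(q[:,0])[-1]-.015][:,1],[5,95]).round(3))
        o.append((c,T))
    print(s["clock"],t,s["opening"],s["ft_force"].round(2)); return o
E
python3 - <<'E'
from tips import *
(c,T),(w,_)=tips()
x,y=proj(c,[.589,-.061,.29]).astype(int)
a=cv2.resize(c["frame"][y-50:y+30,x-40:x+40],(600,600),interpolation=2); cv2.imwrite("pics/g.png",a)
E
```

```text
clock: 6.07
tcp_pos: [0.5888, -0.0616, 0.2376]
eef_rot: [-0.158, 1.565, 0.158]
ft_force: [0.5, -0.2, 0.5]
opening: 0.748
side -1 143 [-0.052 -0.048 -0.047 -0.045] y [-0.047 -0.035]
side 1 155 [-0.047 -0.009  0.001  0.01 ] y [0.024 0.027]
wrist -1 6697 [-0.045 -0.045 -0.045 -0.044] y [-0.044 -0.032]
wrist 1 6650 [-0.044 -0.027 -0.019 -0.014] y [0.022 0.029]
6.0667 [ 0.58880702 -0.0615584   0.23757349] 0.748170893924858 [ 0.5  -0.24  0.5 ]
```

View pics/g.png

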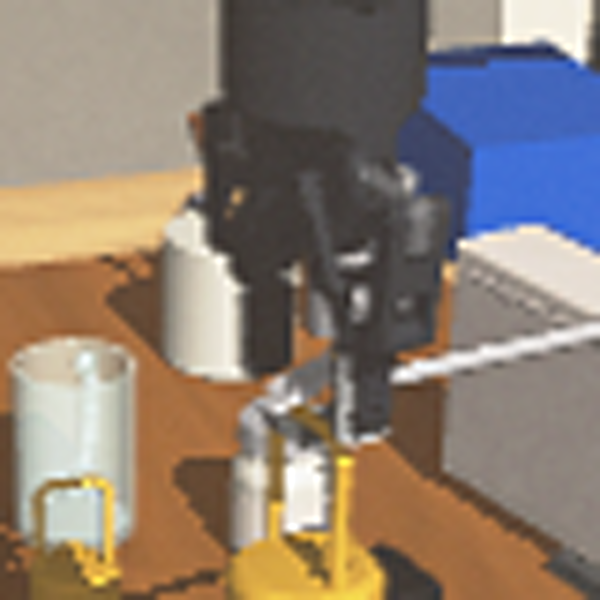

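Every camera puts the fingertips about 38 mm higher than the reported TCP suggests. Allowing for the swing of the open fingers, the tips are at z ≈ 0.283 while the report says 0.238. I'll trust the pictures and lower in steps.

```bash
python3 -m crank '[{"translation":[0,0,0],"roll":0},{"translation":[0,0,0],"roll":0},{"translation":[0,0,0],"roll":0},{"translation":[0,0,-1],"roll":0},{"translation":[0,0,-2],"roll":0},{"translation":[0,0,-2.8],"roll":0},{"translation":[0,0,-2.8],"roll":0},{"translation":[0,0,-2.8],"roll":0}]' 0.95
python3 - <<'E'
from tips import *
(c,T),(w,_)=tips()
x,y=proj(c,[.589,-.061,.29]).astype(int)
a=cv2.resize(c["frame"][y-40:y+30,x-35:x+35],(600,600),interpolation=2); cv2.imwrite("pics/i.png",a)
# lowest dark surface near the axis (palm) seen from side
m=(abs(T[...,2])<.03)&(abs(T[...,1])<.022)&(T[...,0]<-.06)&(T[...,0]>-.16)&(c["frame"].max(-1)<90)
q=T[m]; print("palm",len(q),np.sort(q[:,0])[-20::4].round(3))
E
```

```text
clock: 6.83
tcp_pos: [0.5882, -0.0615, 0.2085]
eef_rot: [-0.158, 1.567, 0.158]
ft_force: [0.1, -0.2, 0.9]
opening: 0.947
side -1 102 [-0.058 -0.054 -0.053 -0.05 ] y [-0.054 -0.043]
side 1 111 [-0.035 -0.025 -0.015 -0.008] y [0.023 0.027]
wrist -1 4120 [-0.051 -0.051 -0.051 -0.051] y [-0.052 -0.041]
wrist 1 4208 [-0.047 -0.041 -0.037 -0.031] y [0.022 0.029]
6.8333 [ 0.58818302 -0.06147355  0.208456  ] 0.9468039185349688 [ 0.06 -0.2   0.86]
palm 137 [-0.087 -0.071 -0.068 -0.066 -0.062]
```

View pics/i.png

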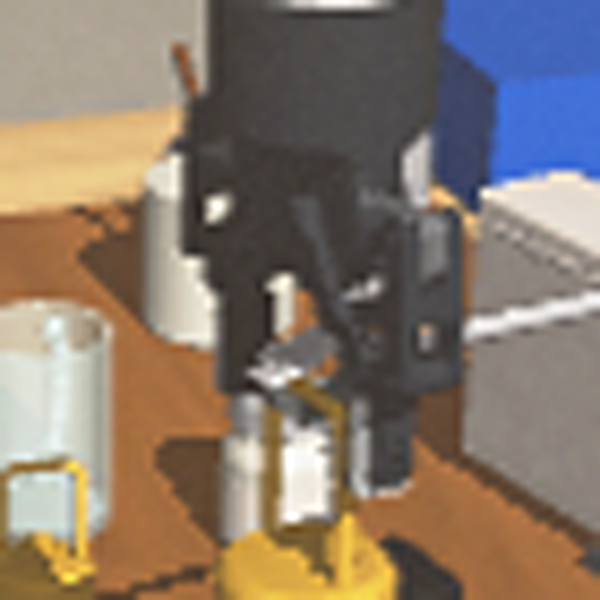

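```bash
python3 -m crank '[{"translation":[0,0,-0.4],"roll":0},{"translation":[0,0,-0.8],"roll":0},{"translation":[0,0,-0.9],"roll":0},{"translation":[0,0,-0.9],"roll":0}]' 0.95
python3 -m crank '[{"translation":[0,0,0],"roll":0},{"translation":[0,0,0],"roll":0},{"translation":[0,0,0],"roll":0},{"translation":[0,0,0],"roll":0},{"translation":[0,0,0],"roll":0},{"translation":[0,0,0],"roll":0}]' 0.4
python3 -c "
from h import *
c=cam('side'); x,y=proj(c,[.589,-.061,.29]).astype(int)
cv2.imwrite('pics/j.png',cv2.resize(c['frame'][y-35:y+45,x-40:x+40],(600,600),interpolation=2)); s=read_state(); print(s)"
```

```text
clock: 7.27
tcp_pos: [0.5886, -0.0615, 0.2001]
eef_rot: [-0.158, 1.566, 0.158]
ft_force: [-0.7, 0.1, -0.1]
opening: 0.953
clock: 7.77
tcp_pos: [0.589, -0.0617, 0.2009]
eef_rot: [-0.158, 1.564, 0.158]
ft_force: [0.4, -0.6, 0.6]
opening: 0.642
{'clock': 7.8167, 'q': array([-0.30020685,  0.32391311,  0.45719122,  1.47139978, -0.14347196,
        1.37886013,  1.93550478]), 'qvel': array([ 4.63999030e-04, -1.24471664e-04, -2.07580055e-04,  2.99739575e-04,
        3.87544552e-04,  8.16305127e-05, -1.04932626e-03]), 'effort': array([-3.89464684e-01, -5.32470524e+01,  5.26745260e+00, -3.57804573e+01,
       -1.77118611e-01,  1.48560978e-01, -3.72359671e-05]), 'tcp_pos': array([ 0.5890441 , -0.06177265,  0.20087329]), 'eef_rot': array([-0.15809291,  1.56441589,  0.15762867]), 'ft_force': array([0.50880897, 0.02257651, 1.97998888]), 'ft_torque': array([-0.15156986, -0.03808934, -0.00048896]), 'opening': 0.6487219722278031}
```

View pics/j.png

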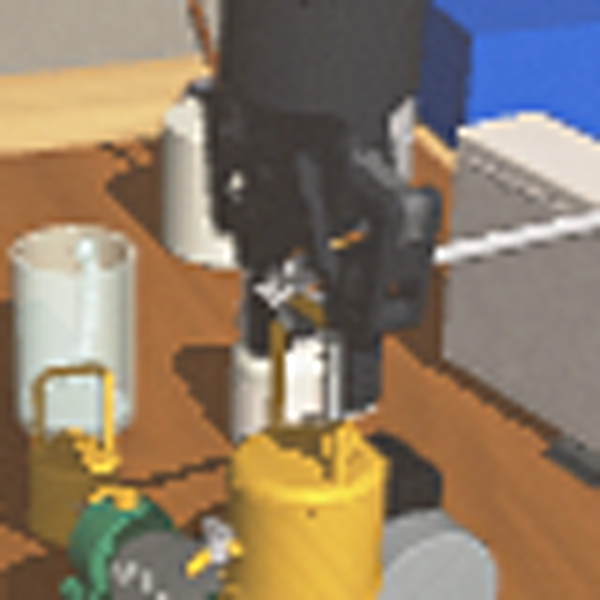

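Both legs are pinched at opening 0.645 (about 55 mm), with hook and keeper clear under the palm. Next I'll lift free of the seat and move forward under the keeper.

```bash
cat > st.py <<'E'
from h import *
b=np.array([.5890,-.0617,.2007]); a=.2; ex=np.array([np.cos(a),np.sin(a),0]); ey=np.array([-ex[1],ex[0],0])
F=[];p=[]
for i in range(4):
    c=cam("scene"); s=read_state(); F.append(s["ft_force"]); p.append(s["tcp_pos"])
d=np.mean(p,0)-b
m=eyes.masks_of("scene","gallows_arm")
v,u=np.nonzero(m[0]["mask"]); P=np.array([pt(c,(i,j),c["z_map"][j,i]) for i,j in zip(u,v)])
X=(P-[.589,-.061,0])@ex; Y=(P-[.589,-.061,0])@ey
q=P[(X>.09)&(X<.16)&(abs(Y)<.008)&(P[:,2]>.25)&(P[:,2]<.36)]
f=np.mean(F,0)
print("clk",s["clock"],"fwd %.1f lat %.1f up %.1f mm"%(-1e3*d@ex,1e3*d@ey,1e3*d[2]),"F fwd %.1f lat %.1f z %.1f"%(-f@ex,f@ey,f[2]),np.array(F)[:,2].round(1),"arm z mm",(np.median(q[:,2])*1e3).round(1),np.mean(q[:,2]).round(4),len(q),"open",round(s["opening"],3))
E
python3 st.py
python3 -m crank '[{"translation":[0,0,0.1],"roll":0},{"translation":[0,0,0.2],"roll":0},{"translation":[0,0,0.3],"roll":0},{"translation":[0,0,0.4],"roll":0},{"translation":[-0.15,-0.03,0.4],"roll":0},{"translation":[-0.3,-0.06,0.4],"roll":0},{"translation":[-0.45,-0.09,0.4],"roll":0},{"translation":[-0.6,-0.12,0.4],"roll":0},{"translation":[-0.6,-0.12,0.4],"roll":0}]'
python3 st.py
```

```text
clk 8.0167 fwd 0.0 lat -0.0 up 0.1 mm F fwd -0.1 lat -1.2 z 2.4 [2.4 2.1 2.4 2.6] arm z mm 288.2 0.2882 73 open 0.644
clock: 8.82
tcp_pos: [0.5825, -0.063, 0.2046]
eef_rot: [-0.158, 1.565, 0.158]
ft_force: [-0.2, 0.2, -2.5]
opening: 0.645
clk 9.0167 fwd 6.3 lat 0.2 up 3.9 mm F fwd -0.4 lat 0.2 z -2.7 [-2.7 -2.4 -2.8 -2.9] arm z mm 288.6 0.2886 61 open 0.641
```

```bash
python3 -m crank '[{"translation":[0,0,0.1],"roll":0},{"translation":[0,0,0.2],"roll":0},{"translation":[0,0,0.3],"roll":0},{"translation":[0,0,0.4],"roll":0},{"translation":[0,0,0.5],"roll":0},{"translation":[0,0,0.6],"roll":0},{"translation":[0,0,0.7],"roll":0},{"translation":[0,0,0.7],"roll":0}]'
python3 st.py
```

```text
clock: 9.73
tcp_pos: [0.5825, -0.0628, 0.2109]
eef_rot: [-0.158, 1.566, 0.158]
ft_force: [1.2, -0.4, -8.9]
opening: 0.64
clk 9.9333 fwd 6.5 lat 0.3 up 10.2 mm F fwd -1.5 lat -0.6 z -10.0 [ -9.3 -10.   -9.6 -11. ] arm z mm 288.7 0.2888 76 open 0.643
```

```bash
python3 -m crank '[{"translation":[0,0,0.1],"roll":0},{"translation":[0,0,0.2],"roll":0},{"translation":[0,0,0.3],"roll":0},{"translation":[0,0,0.4],"roll":0},{"translation":[0,0,0.5],"roll":0},{"translation":[0,0,0.5],"roll":0}]'
python3 st.py
```

```text
clock: 10.48
tcp_pos: [0.5827, -0.0628, 0.2168]
eef_rot: [-0.158, 1.565, 0.158]
ft_force: [0.1, -0.7, -10.6]
opening: 0.645
clk 10.6833 fwd 6.3 lat 0.2 up 15.9 mm F fwd 0.4 lat -0.1 z -10.2 [-10.5 -10.2  -9.9 -10.4] arm z mm 294.2 0.294 77 open 0.643
```

```bash
python3 -m crank '[{"translation":[0,0,0.1],"roll":0},{"translation":[0,0,0.2],"roll":0},{"translation":[0,0,0.3],"roll":0},{"translation":[0,0,0.4],"roll":0},{"translation":[0,0,0.5],"roll":0},{"translation":[0,0,0.5],"roll":0}]'
python3 st.py
```

```text
clock: 11.23
tcp_pos: [0.5828, -0.0628, 0.2218]
eef_rot: [-0.158, 1.565, 0.158]
ft_force: [-2.3, -1.2, -9.9]
opening: 0.642
clk 11.4333 fwd 6.2 lat 0.2 up 21.0 mm F fwd 1.1 lat -0.1 z -9.9 [-10.4  -9.5  -9.7  -9.8] arm z mm 299.4 0.2993 71 open 0.644
```

```bash
python3 -m crank '[{"translation":[0,0,0.1],"roll":0},{"translation":[0,0,0.2],"roll":0},{"translation":[0,0,0.3],"roll":0},{"translation":[0,0,0.4],"roll":0},{"translation":[0,0,0.5],"roll":0},{"translation":[0,0,0.5],"roll":0}]'
python3 st.py
```

```text
clock: 11.98
tcp_pos: [0.5828, -0.0628, 0.2268]
eef_rot: [-0.158, 1.565, 0.158]
ft_force: [-1.2, 0.0, -10.4]
opening: 0.643
clk 12.1833 fwd 6.2 lat 0.2 up 26.0 mm F fwd 0.3 lat -0.1 z -10.4 [-11.  -10.   -9.6 -10.9] arm z mm nan nan 0 open 0.641
  return _methods._mean(a, axis=axis, dtype=dtype,
  ret = ret.dtype.type(ret / rcount)
```

```bash
python3 -m crank '[{"translation":[0,0,0.1],"roll":0},{"translation":[0,0,0.2],"roll":0},{"translation":[0,0,0.3],"roll":0},{"translation":[0,0,0.4],"roll":0},{"translation":[0,0,0.4],"roll":0},{"translation":[0,0,0.4],"roll":0}]'
python3 st.py 2>/dev/null
```

```text
clock: 12.73
tcp_pos: [0.5829, -0.0628, 0.2307]
eef_rot: [-0.158, 1.565, 0.158]
ft_force: [0.2, 0.2, -10.5]
opening: 0.641
clk 12.9333 fwd 6.2 lat 0.2 up 29.9 mm F fwd 0.4 lat -0.3 z -9.8 [ -9.4  -9.9 -10.   -9.9] arm z mm 308.7 0.3085 67 open 0.643
```

```bash
python3 -m crank '[{"translation":[0,0,0.1],"roll":0},{"translation":[0,0,0.2],"roll":0},{"translation":[0,0,0.3],"roll":0},{"translation":[0,0,0.4],"roll":0},{"translation":[0,0,0.4],"roll":0},{"translation":[0,0,0.4],"roll":0}]'
python3 st.py 2>/dev/null
```

```text
clock: 13.48
tcp_pos: [0.5829, -0.0628, 0.2347]
eef_rot: [-0.158, 1.565, 0.158]
ft_force: [-0.2, -0.7, -9.9]
opening: 0.642
clk 13.6833 fwd 6.2 lat 0.2 up 33.9 mm F fwd 0.4 lat -0.2 z -9.7 [ -9.7 -10.4  -9.5  -9.2] arm z mm 312.8 0.3131 63 open 0.643
```

```bash
python3 -m crank '[{"translation":[0,0,0.1],"roll":0},{"translation":[0,0,0.2],"roll":0},{"translation":[0,0,0.3],"roll":0},{"translation":[0,0,0.4],"roll":0},{"translation":[0,0,0.4],"roll":0},{"translation":[0,0,0.4],"roll":0}]'
python3 st.py 2>/dev/null
```

```text
clock: 14.23
tcp_pos: [0.5826, -0.0628, 0.2385]
eef_rot: [-0.158, 1.565, 0.158]
ft_force: [-1.5, -0.4, -11.7]
opening: 0.644
clk 14.4333 fwd 6.4 lat 0.2 up 37.8 mm F fwd 1.6 lat -0.1 z -10.9 [ -9.9 -11.  -11.2 -11.5] arm z mm 315.4 0.3152 93 open 0.641
```

```bash
python3 -m crank '[{"translation":[0,0,0.1],"roll":0},{"translation":[0,0,0.2],"roll":0},{"translation":[0,0,0.25],"roll":0},{"translation":[0,0,0.25],"roll":0}]'
python3 st.py 2>/dev/null
```

```text
clock: 14.82
tcp_pos: [0.5822, -0.0629, 0.2407]
eef_rot: [-0.158, 1.567, 0.158]
ft_force: [-4.7, -0.4, -14.3]
opening: 0.643
clk 15.0167 fwd 6.8 lat 0.1 up 40.0 mm F fwd 5.1 lat 0.3 z -13.4 [-13.1 -14.  -12.9 -13.7] arm z mm 315.3 0.3153 87 open 0.642
```

```bash
python3 -m crank '[{"translation":[0,0,0.1],"roll":0},{"translation":[0,0,0.18],"roll":0},{"translation":[0,0,0.18],"roll":0}]'
python3 st.py 2>/dev/null
```

```text
clock: 15.32
tcp_pos: [0.582, -0.063, 0.2423]
eef_rot: [-0.158, 1.567, 0.158]
ft_force: [-6.0, -0.5, -14.2]
opening: 0.644
clk 15.5167 fwd 7.1 lat 0.2 up 41.5 mm F fwd 5.7 lat 0.2 z -14.2 [-14.3 -14.4 -13.7 -14.5] arm z mm nan nan 0 open 0.643
```

```bash
python3 -m crank '[{"translation":[0,0,0.1],"roll":0},{"translation":[-0.1,-0.02,0.1],"roll":0},{"translation":[-0.2,-0.04,0.1],"roll":0},{"translation":[-0.3,-0.06,0.1],"roll":0},{"translation":[-0.4,-0.08,0.1],"roll":0},{"translation":[-0.4,-0.08,0.1],"roll":0}]'
python3 st.py 2>/dev/null
```

```text
clock: 16.07
tcp_pos: [0.5807, -0.063, 0.2446]
eef_rot: [-0.159, 1.561, 0.158]
ft_force: [5.6, 0.7, -15.0]
opening: 0.638
clk 16.2667 fwd 8.4 lat 0.4 up 43.9 mm F fwd -5.9 lat -1.1 z -14.9 [-14.5 -15.5 -14.1 -15.5] arm z mm 315.4 0.3153 94 open 0.646
```

```bash
python3 -m crank '[{"translation":[-0.1,-0.02,0],"roll":0},{"translation":[-0.2,-0.04,0],"roll":0},{"translation":[-0.3,-0.06,0],"roll":0},{"translation":[-0.4,-0.08,0],"roll":0},{"translation":[-0.4,-0.08,0],"roll":0}]'
python3 st.py 2>/dev/null
```

```text
clock: 16.73
tcp_pos: [0.5768, -0.0635, 0.2449]
eef_rot: [-0.159, 1.56, 0.159]
ft_force: [6.1, 1.3, -13.5]
opening: 0.643
clk 16.9333 fwd 12.3 lat 0.7 up 44.1 mm F fwd -6.3 lat -0.3 z -13.2 [-13.2 -13.6 -12.9 -13.1] arm z mm 315.8 0.3156 88 open 0.637
```

```bash
python3 -m crank '[{"translation":[-0.1,-0.02,0],"roll":0},{"translation":[-0.2,-0.04,0],"roll":0},{"translation":[-0.3,-0.06,0],"roll":0},{"translation":[-0.4,-0.08,0],"roll":0},{"translation":[-0.5,-0.1,0],"roll":0},{"translation":[-0.5,-0.1,0],"roll":0}]'
python3 st.py 2>/dev/null
```

```text
clock: 17.48
tcp_pos: [0.5718, -0.0644, 0.2451]
eef_rot: [-0.159, 1.56, 0.159]
ft_force: [5.4, 1.8, -12.3]
opening: 0.64
clk 17.6833 fwd 17.4 lat 0.7 up 44.4 mm F fwd -5.1 lat 0.2 z -12.7 [-13.8 -11.9 -12.1 -13. ] arm z mm 315.5 0.3156 82 open 0.64
```

```bash
python3 -m crank '[{"translation":[-0.1,-0.02,-0.05],"roll":0},{"translation":[-0.2,-0.04,-0.05],"roll":0},{"translation":[-0.3,-0.06,-0.05],"roll":0},{"translation":[-0.4,-0.08,-0.05],"roll":0},{"translation":[-0.5,-0.1,-0.05],"roll":0},{"translation":[-0.5,-0.1,-0.05],"roll":0}]'
python3 st.py 2>/dev/null
```

```text
clock: 18.23
tcp_pos: [0.5663, -0.0657, 0.2447]
eef_rot: [-0.159, 1.561, 0.159]
ft_force: [2.2, 1.0, -10.3]
opening: 0.643
clk 18.4333 fwd 23.9 lat 0.4 up 43.5 mm F fwd -1.3 lat 0.6 z -10.1 [-10.4 -10.2  -9.8 -10.1] arm z mm 315.7 0.3155 91 open 0.643
```

```bash
python3 -m crank '[{"translation":[-0.15,-0.03,0],"roll":0},{"translation":[-0.3,-0.06,0],"roll":0},{"translation":[-0.45,-0.09,0],"roll":0},{"translation":[-0.6,-0.12,0],"roll":0},{"translation":[-0.75,-0.15,0],"roll":0},{"translation":[-0.9,-0.18,0],"roll":0},{"translation":[-1.05,-0.21,0],"roll":0},{"translation":[-1.2,-0.24,0],"roll":0},{"translation":[-1.2,-0.24,0],"roll":0},{"translation":[-1.2,-0.24,0],"roll":0}]'
python3 st.py 2>/dev/null
```

```text
clock: 19.32
tcp_pos: [0.5528, -0.0688, 0.2434]
eef_rot: [-0.158, 1.565, 0.158]
ft_force: [0.6, 0.6, -2.9]
opening: 0.639
clk 19.5167 fwd 36.8 lat 0.3 up 42.7 mm F fwd 0.2 lat 0.0 z -2.7 [-2.7 -2.4 -2.9 -3. ] arm z mm 315.0 0.3149 72 open 0.642
```

The can is free: the force is its weight alone, and the bar is about 37 mm in front of the seat. Now I'll draw well clear and locate the tray.

```bash
python3 -m crank '[{"translation":[-1,-0.2,0],"roll":0},{"translation":[-2.5,-0.5,0],"roll":0},{"translation":[-4,-0.8,0],"roll":0},{"translation":[-5.5,-1.1,0],"roll":0},{"translation":[-6.5,-1.3,0],"roll":0},{"translation":[-6.5,-1.3,0],"roll":0}]'
cat > tray.py <<'E'
from h import *
for n in("scene","side","wrist"):
    c=cam(n)
    for k in("tray","tray_floor"):
      for r in eyes.masks_of(n,k)[:1] if k=="tray" else []:
        cs,_=cv2.findContours(r["mask"].astype(np.uint8),0,1); q=max(cs,key=cv2.contourArea); hull=cv2.convexHull(q)[:,0]
        K=c["mtx"]; W=np.linalg.inv(c["world_to_cam"])
        d=np.array([W[:3,:3]@[(u-K[0,2])/K[0,0],(v-K[1,2])/K[1,1],1] for u,v in hull]); o=W[:3,3]
        P=o+d*((.0125-o[2])/d[:,2])[:,None]
        (x,y),R=cv2.minEnclosingCircle(P[:,:2].astype(np.float32)); A=np.c_[2*P[:,:2],np.ones(len(P))]; s=np.linalg.lstsq(A,(P[:,:2]**2).sum(1),rcond=None)[0]
        print(n,round(r["p"],2),r["mask"].sum(),"enc",round(x,4),round(y,4),round(R,4),"fit",s[:2].round(4),np.sqrt(s[2]+s[:2]@s[:2]).round(4))
    for r in eyes.landmark_of(n,"tray_floor")[:2]:
        print("  lm",round(r["p"],2),pt(c,r["centre"]).round(4))
E
python3 tray.py; python3 st.py 2>/dev/null
```

```text
clock: 20.07
tcp_pos: [0.4865, -0.0826, 0.2438]
eef_rot: [-0.157, 1.565, 0.157]
ft_force: [0.0, -0.6, -2.3]
opening: 0.638
scene 0.89 778 enc 0.4348 0.3305 0.0597 fit [0.4341 0.3285] 0.0572
  lm 0.58 [0.438  0.3279 0.0047]
side 0.74 341 enc 0.4323 0.3226 0.0643 fit [0.4332 0.3229] 0.0612
  lm 0.59 [0.4332 0.312  0.0037]
  lm 0.29 [ 0.6392 -0.2219  0.0498]
clk 20.7167 fwd 103.0 lat 0.4 up 42.5 mm F fwd -0.1 lat 0.1 z -2.6 [-3.1 -2.2 -2.9 -2.4] arm z mm 315.1 0.3152 95 open 0.643
```

```bash
python3 -m crank '[{"translation":[-0.2,1.5,0],"roll":0},{"translation":[-0.6,4,0],"roll":0},{"translation":[-1,7,0],"roll":0},{"translation":[-1.4,10,0],"roll":0},{"translation":[-1.8,13,0],"roll":0},{"translation":[-2.2,16,0],"roll":0},{"translation":[-2.6,19,0],"roll":0},{"translation":[-3,22,0],"roll":0},{"translation":[-3.4,25,0],"roll":0},{"translation":[-3.8,28,0],"roll":0},{"translation":[-4.1,31,0],"roll":0},{"translation":[-4.4,34,0],"roll":0}]'
python3 -m crank '[{"translation":[-0.3,2.5,0],"roll":0},{"translation":[-0.5,4.5,0],"roll":0},{"translation":[-0.7,6,-1],"roll":0},{"translation":[-0.85,7,-2.5],"roll":0},{"translation":[-0.85,7.1,-4],"roll":0},{"translation":[-0.85,7.1,-6],"roll":0},{"translation":[-0.85,7.1,-8],"roll":0},{"translation":[-0.85,7.1,-10],"roll":0},{"translation":[-0.85,7.1,-11.5],"roll":0},{"translation":[-0.85,7.1,-12.5],"roll":0},{"translation":[-0.85,7.1,-13],"roll":0},{"translation":[-0.85,7.1,-13],"roll":0}]'
python3 - <<'E'
from h import *
s=read_state(); c=cam("scene"); x,y=proj(c,[.434,.328,.05]).astype(int)
b=cam("side"); x2,y2=proj(b,[.434,.328,.05]).astype(int)
cv2.imwrite("pics/k.png",np.hstack([cv2.resize(q["frame"][y-40:y+40,x-26:x+26],(390,600),interpolation=2) for q,x,y in((c,x,y),(b,x2,y2))]))
print(s["clock"],s["tcp_pos"],s["ft_force"])
for q in(c,b): print(proj(q,[.434,.328,.004]),proj(q,s["tcp_pos"]))
E
```

```text
clock: 21.77
tcp_pos: [0.4434, 0.2597, 0.2435]
eef_rot: [-0.158, 1.565, 0.158]
ft_force: [1.3, 0.1, -2.3]
opening: 0.639
clock: 22.77
tcp_pos: [0.4349, 0.3285, 0.1122]
eef_rot: [-0.159, 1.567, 0.157]
ft_force: [-0.1, 0.9, -2.6]
opening: 0.644
22.7667 [0.43487596 0.32852824 0.1121616 ] [-0.08478009  0.8922628  -2.61303075]
[359.5557678  196.72934755] [367.35454031 176.69060712]
[206.10479083 190.26551274] [204.50595151 166.50304864]
```

View pics/k.png

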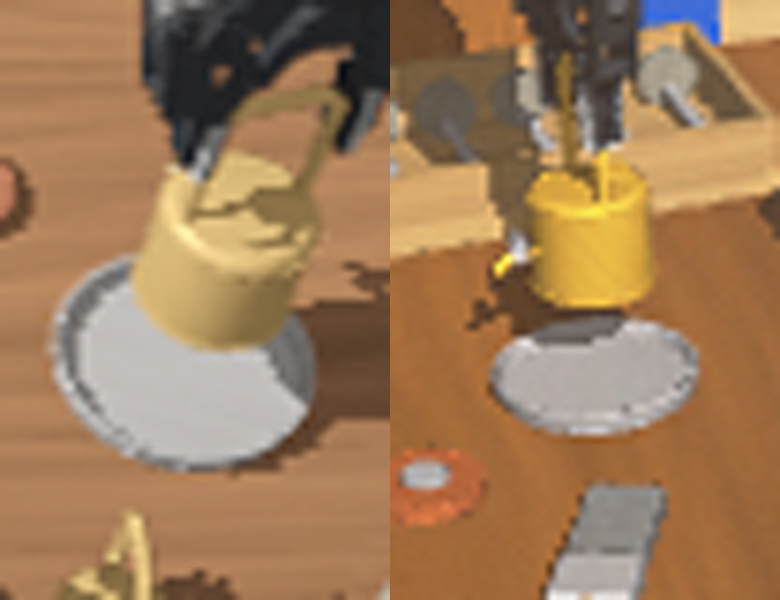

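```bash
python3 -m crank '[{"translation":[0,0,-0.8],"roll":0},{"translation":[0,0,-1.8],"roll":0},{"translation":[0,0,-2.8],"roll":0},{"translation":[0,0,-3.6],"roll":0},{"translation":[0,0,-4.3],"roll":0},{"translation":[0,0,-4.8],"roll":0},{"translation":[0,0,-5.2],"roll":0},{"translation":[0,0,-5.2],"roll":0}]'
cat > body.py <<'E'
from h import *
Q=[]
for n in("scene","side"):
    c=cam(n); v,u=np.mgrid[0:384,0:512]; z=c["z_map"]; K=c["mtx"]
    P=(np.stack([(u-K[0,2])/K[0,0]*z,(v-K[1,2])/K[1,1]*z,z,np.ones_like(z)],-1)@np.linalg.inv(c["world_to_cam"]).T)[...,:3]
    h=cv2.cvtColor(c["frame"],cv2.COLOR_BGR2HSV)
    m=(h[...,0]>15)&(h[...,0]<32)&(h[...,1]>110)&(z>0)&(np.linalg.norm(P[...,:2]-[.435,.328],axis=-1)<.06)
    q=P[m]; Q.append(q); print(n,len(q),q.min(0).round(3),q.max(0).round(3))
q=np.vstack(Q); top=np.percentile(q[q[:,2]<.1][:,2],95); print("top z",top)
from scipy.optimize import least_squares
w=q[(q[:,2]<top-.006)&(q[:,2]>top-.05)]
f=least_squares(lambda p:np.hypot(w[:,0]-p[0],w[:,1]-p[1])-.032,[.435,.328],loss="soft_l1",f_scale=.002); print("can axis",f.x.round(4),len(w))
s=read_state(); print(s["clock"],s["tcp_pos"],s["ft_force"],s["opening"])
E
python3 body.py
```

```text
clock: 23.53
tcp_pos: [0.4349, 0.3289, 0.0603]
eef_rot: [-0.159, 1.566, 0.157]
ft_force: [0.5, -0.0, -3.0]
opening: 0.64
scene 437 [0.41  0.296 0.013] [0.47  0.359 0.158]
side 306 [0.385 0.291 0.004] [0.475 0.364 0.289]
top z 0.07793129584294708
can axis [0.4359 0.3293] 440
23.6333 [0.43538599 0.32928294 0.06144061] [ 0.77310635  0.27348407 -2.63660156] 0.6403107292868225
```

```bash
python3 -m crank '[{"translation":[0,0,-0.1],"roll":0},{"translation":[0,0,-0.2],"roll":0},{"translation":[0,0,-0.3],"roll":0},{"translation":[0,0,-0.4],"roll":0},{"translation":[0,0,-0.5],"roll":0},{"translation":[0,0,-0.6],"roll":0},{"translation":[0,0,-0.7],"roll":0},{"translation":[0,0,-0.7],"roll":0}]'
python3 -m crank '[{"translation":[0,0,-0.05],"roll":0},{"translation":[0,0,-0.1],"roll":0},{"translation":[0,0,-0.1],"roll":0}]'; python3 body.py
```

```text
clock: 24.3
tcp_pos: [0.4352, 0.3291, 0.0541]
eef_rot: [-0.158, 1.565, 0.158]
ft_force: [-0.4, 0.2, -2.9]
opening: 0.641
clock: 24.55
tcp_pos: [0.4354, 0.3292, 0.0534]
eef_rot: [-0.158, 1.565, 0.158]
ft_force: [0.4, -0.8, -3.1]
opening: 0.64
scene 430 [0.385 0.296 0.005] [0.471 0.358 0.148]
side 311 [0.384 0.293 0.003] [0.474 0.361 0.289]
top z 0.07373117065366493
can axis [0.4365 0.3296] 474
24.65 [0.43534688 0.32923951 0.05341839] [ 0.08712971 -0.3691184  -3.26319956] 0.6425203026328009
```

```bash
python3 -m crank '[{"translation":[0,0,-0.05],"roll":0},{"translation":[0,0,-0.1],"roll":0},{"translation":[0,0,-0.15],"roll":0},{"translation":[0,0,-0.2],"roll":0},{"translation":[0,0,-0.2],"roll":0}]'
python3 -c "
from h import *
for i in range(4): cam('side'); s=read_state(); print(s['clock'],s['tcp_pos'],s['ft_force'].round(1))"
```

```text
clock: 25.07
tcp_pos: [0.4362, 0.3295, 0.0533]
eef_rot: [-0.157, 1.563, 0.158]
ft_force: [-3.9, -4.7, 13.0]
opening: 0.638
25.1167 [0.43624017 0.32944449 0.05331299] [-2.7 -4.7 13.3]
25.1667 [0.43620891 0.32940444 0.05329338] [-2.7 -3.4 12.7]
25.2167 [0.43620446 0.3294618  0.05328329] [-2.8 -5.3 13.7]
25.2667 [0.43620904 0.32941322 0.05329458] [-3.  -3.9 12.9]
```

```bash
python3 -m crank '[{"translation":[0,0,0.08],"roll":0},{"translation":[0,0,0.15],"roll":0},{"translation":[0,0,0.15],"roll":0},{"translation":[0,0,0.15],"roll":0}]'
python3 -m crank '[{"translation":[0,0,0],"roll":0},{"translation":[0,0,0],"roll":0},{"translation":[0,0,0],"roll":0},{"translation":[0,0,0],"roll":0},{"translation":[0,0,0],"roll":0}]' 0.95
python3 body.py
```

```text
clock: 25.6
tcp_pos: [0.4357, 0.3293, 0.0533]
eef_rot: [-0.158, 1.564, 0.158]
ft_force: [-1.0, -2.1, 5.6]
opening: 0.642
clock: 26.02
tcp_pos: [0.4352, 0.3292, 0.0527]
eef_rot: [-0.158, 1.565, 0.158]
ft_force: [-0.1, -0.3, -0.0]
opening: 0.944
scene 453 [0.407 0.291 0.007] [0.472 0.358 0.132]
side 315 [0.384 0.284 0.004] [0.471 0.357 0.287]
top z 0.07608193324055555
can axis [0.4364 0.33  ] 486
26.1167 [0.43527607 0.32923246 0.0527945 ] [ 0.00530735  1.16697533 -0.76195951] 0.949589549960041
```

Released, with no force on the tool. Next I'll withdraw straight up and check.

```bash
python3 -m crank '[{"translation":[0,0,0.5],"roll":0},{"translation":[0,0,1.2],"roll":0},{"translation":[0,0,2],"roll":0},{"translation":[0,0,3],"roll":0},{"translation":[0,0,4.5],"roll":0},{"translation":[0,0,6.5],"roll":0},{"translation":[0,0,9],"roll":0},{"translation":[0,0,12],"roll":0},{"translation":[0,0,15],"roll":0},{"translation":[0,0,17],"roll":0},{"translation":[0,0,17],"roll":0},{"translation":[0,0,17],"roll":0}]'
python3 body.py; python3 tray.py | head -3
python3 - <<'E'
from h import *
c=cam("scene"); x,y=proj(c,[.434,.328,.05]).astype(int)
b=cam("side"); x2,y2=proj(b,[.434,.328,.05]).astype(int); x3,y3=proj(b,[.58,-.06,.31]).astype(int)
cv2.imwrite("pics/l.png",np.hstack([cv2.resize(q["frame"][y-40:y+40,x-17:x+18],(262,600),interpolation=2) for q,x,y in((c,x,y),(b,x2,y2),(b,x3,y3))]))
print(read_state()["ft_force"])
E
```

```text
clock: 27.12
tcp_pos: [0.4361, 0.3298, 0.2253]
eef_rot: [-0.156, 1.562, 0.16]
ft_force: [-0.1, 0.7, 0.2]
opening: 0.948
scene 431 [0.409 0.297 0.007] [0.472 0.357 0.133]
side 329 [0.384 0.293 0.004] [0.468 0.359 0.449]
top z 0.07793577526773698
can axis [0.436  0.3292] 483
27.2167 [0.4349702  0.32894436 0.22255698] [-0.40920398 -0.44019395 -0.36656354] 0.9518896233549794
scene 0.83 381 enc 0.4357 0.3274 0.06 fit [0.4355 0.3263] 0.0576
  lm 0.69 [0.4594 0.3112 0.0449]
side 0.49 219 enc 0.4369 0.3126 0.0658 fit [0.4361 0.3137] 0.0623
[-0.55425803 -0.67551998  0.13516263]
```

View pics/l.png

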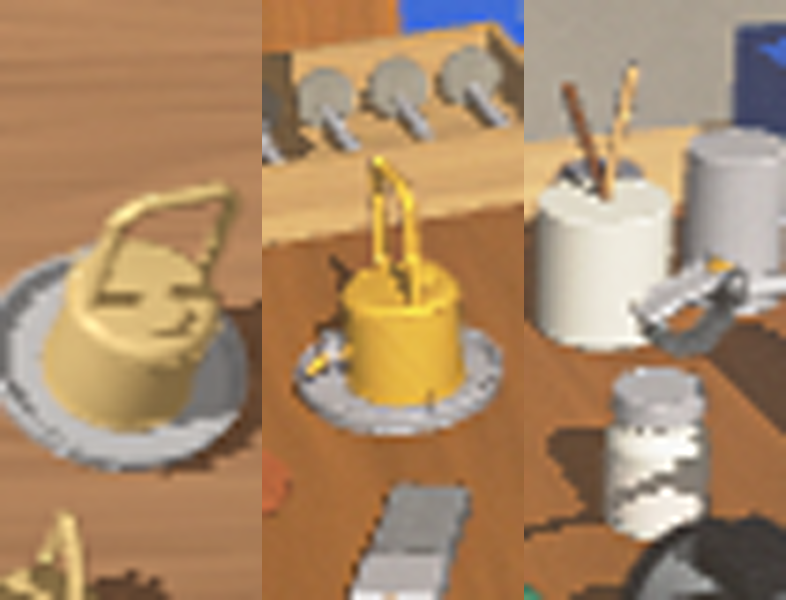

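The picture shows the can upright and inside the tray rim, clear of the gripper. The hook is raised, with its keeper lying shut on the point. I'm handing in.

```bash
python3 -c "
from station import ctrl; print(ctrl.sign_off())"
```

```text
the job is handed in; nothing more can be done
None
```

The brass can is off the hook and standing upright in the round tray. I handed the job in at about 27 s of the 51 s allowed, and sign-off reports no verdict.

**Off the hook:**
- I pinched the hoop legs and moved the bar forward under the keeper.
- I raised the can about 27 mm with the arm sliding at about 7.5 N until the collar met its stop ring.
- I pressed the keeper open with about 12 N and drew the bar out over the point. The highest measured force on the hook was about 13.5 N, against the 20 N limit.
- Once the can was off, the wrist force was its weight alone, about 2.7 N.

**Into the tray:** I lowered it by feel. It touched down with a press of about 16 N, which I backed off before letting go.

**Last checks:**
- **Position:** the can's axis is at (0.436, 0.329) and the tray's centre at (0.434, 0.328), so it is about 2 mm off centre.
- **Upright and keeper:** the final picture shows the can upright inside the rim and the keeper shut on the hook's point.
- **Contact:** the wrist force is near zero, with the gripper about 17 cm above its release height.
- **Mugs and jar:** I did not measure these again. The gripper's path stayed away from them.

**Disagreements:**
- The reported TCP lay about 38 mm beyond the fingertips seen by all three cameras. I set the grasp height from the pictures, and touchdown came at the height that predicted.
- The side camera put the tray's centre 5 to 15 mm from the scene camera's fit. I trusted the scene fit because its radius matched the tray.

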